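# Refit the hob knob on its D-shaped spindle and hold it in at the large flame

## Robot

A 6-joint arm with a two-finger parallel gripper is mounted at the origin on a cart in front of the work surface, level with it; the furniture and walls round the work are solid. World frame = base frame: x ahead of the robot, y to its left, z up, the work surface at z = 0. Lengths are in mm, angles in rad, forces in N, time in s.
With the tool pointing down it reaches from about 275 to 850 mm from the base axis. Payload 5.2 kg.
Tool frame: the origin (TCP) lies midway between the tips of the shut fingers; the grasp point (between the pads) lies 19 mm behind it; x points along the fingers, z is the direction in which the jaws open and shut, and the axes are right-handed (so a half turn about x gives the same grasp; the last joint's range is limited). The gripper opens to 85 mm and grips with 20 to 120 N. Pads are 22 mm wide; open, the fingers measure 114 mm over their backs; the gripper's body (76 mm by 85 mm) begins 54 mm behind the grasp point. The pads swing forward as they close: fully open they stand 13 mm farther back than shut.
Start: joints at [0.906, 0.259, 1.535, -0, 1.348, -0.203], TCP at [245.038, 492.404, 231.31] pointing down, gripper open.
Joint ranges: [-3.14, 3.14], [-0.91, 2.08], [0.19, 2.58], [-1.22, 4.36], [0.22, 2.71], [-3.12, 3.12]. Speed limits (rad/s): [2.57, 2.57, 3.14, 3.14, 3.14, 3.14].

## Interface

Orientations are given as a rotation vector (axis times angle).
In Python, from bench import arm, viewer gives the robot as it stands. Calls block until the motion is done:
- arm.reach(position, orientation): joint-space move of the TCP to a pose.
- arm.servo_line(position, feed=150, ori=None, max_force=None): straight line of the TCP; ori=None keeps the orientation; feed is the mean speed in mm/s. With max_force (N) it stops when the force on the tool has changed by that much, and returns True; else False.
- arm.set_joints(angles): joint-space move.
- arm.set_gripper(opening, f_grip=None): opening from 0.0 (shut) to 1.0 (fully open); f_grip is the grip in N (None keeps the last); returns when the fingers have stopped.
- arm.sleep(seconds).
- arm.ik(position, orientation): joint angles nearest the present ones, or None.
- viewer.snapshot(name): name is "scene" or "side" or "wrist"; returns (picture, depth): 400x640x3 uint8, blue, green, red; 400x640 float32, mm along the optical axis (not along the pixel's ray), 0 where there is no reading.
- viewer.camera_info(name): a dict with "fx", "fy", "cx", "cy" (pixels), "pose" (4x4, takes a point from camera to world coordinates); the wrist camera has in their place "hand_eye" (4x4, takes a point from camera to tool coordinates, whose origin is the TCP and whose axes are the tool frame's). Camera axes: x right, y down, z forward; pixel columns grow to the right and rows downward; lengths in mm; the calibration is good to about 2 mm. The wrist camera is an equidistant fisheye: a pixel r from the principal point sees the ray r / f radians off the axis. A picture is of the moment at which its call begins: read the wrist's pose just before it. camera_info takes no time and is no camera call.
A pose or a line that the arm cannot do raises arm.PlanningError and nothing moves.
- arm.close_job(): hands the job in, once; it reports no verdict.
Readings, each from a call of its own:
- arm.read_t(): time.
- arm.read_joints(): joint angles.
- arm.read_dq(): joint speeds.
- arm.read_effort(): joint torques, N m.
- arm.read_tool_pos(): TCP position.
- arm.read_ee_rot(): TCP orientation.
- arm.read_wrist_force(): force on the tool from outside, world axes, zero at the start.
- arm.read_wrist_torque(): the same for the moment, N m.
- arm.read_grip_width(): opening from 0.0 (shut) to 1.0 (fully open).
Only numpy, scipy, OpenCV 4.12 (cv2) and the standard library are available. Lean on these libraries where they do the work, as an engineer would, in place of code of your own. Each camera call takes 0.05 s, during which the arm holds its last target. There are 200 camera calls.

## Task

A knob of the hob was taken off for cleaning: pick it up, turn it so that the flat in its bore matches the flat of the bare spindle on the steel control plate, and push it fully home there. Then push knob and spindle right in against the spring and, keeping them pushed in, turn the knob anticlockwise (seen from above) to its stop at the large-flame mark, as one does to light the burner. Finish while still gripping the knob, pushed in and at the stop; leave the other two knobs off and the two tins where they stand.

Things in the scene. Friction and masses are not known exactly. Their poses are not given: they have to be found in the camera images.
- knob: loose black hob knob on the worktop left of the control plate. Origin: centre of underside, z up. Skirt 52 mm across, 11.5 mm high; on it a straight-sided grip bar 46 mm long (knob's x), 20 mm wide (y), from 11.5 to 36 mm up. Red line on top points along +x. It goes on the spindle only with its +x along the spindle's +x (play 0.2 rad, so the spindle lags the knob by that in turning). About 180 g
- knob_bore_end (a point): point on the knob's axis at the closed end of its bore, 18 mm above its underside; axes as the knob's. The bore opens in the underside: D-shaped, 13 mm across, 18 mm deep, its flat on the +x side (under the red line), 2.8 mm from the axis. With the knob fully home the spindle's tip meets this point
- knob_nose (a point): top of the bar's +x end, where the red line points: 23 mm from the knob's axis, 36 mm above its underside
- spindle_tip (a point): centre of the top of the bare brass spindle, upright on the plate, 34.5 mm above the worktop when not pushed; turns and sinks with the spindle. Round, 12 mm, with a flat along its length on its +x side, 2.5 mm from the axis; top 2 mm tapered. Its x axis is square to the flat and points where the red line of a fitted knob points
- spindle_push (a joint): how far the spindle is pushed down, in m: 0 free, 0.005 right in. Spring: 3.6 N to start it, 8 N right in; it springs back when let go
- spindle_turn (a joint): turn of the bare spindle, rad, anticlockwise from above: 0 off (x axis to the off ring, far side of the plate), 1.571 the stop at the large flame (x axis to the plate's left). It starts part-turned, 0.15 to 0.65. Friction about 0.02 N m. Catch: past about 0.7 it turns only while pushed in more than 3.3 mm
- control_plate: stainless hob control plate fixed on the worktop, 336 (its x, away from the robot) x 96 x 5 mm; origin: centre of underside. Three valves 100 mm apart along its x, the middle one at its centre, on bezels 61 mm across, 4 mm high; two wear knobs like the loose one, any one is bare. By each valve: off ring on the far side, large flame on the left, small flame on the near side
- valve_a_knob (a joint): turn of one of the fitted knobs, rad: 0 off; to be left alone
- valve_b_knob (a joint): turn of the other fitted knob, rad: 0 off; to be left alone
- tin_box: black hinged tin, 50 x 54 x 21 mm, on the worktop in front of the sink, left of the knob; leave it
- spice_tin: round cream tin, 62 mm across, 25 mm high, standing behind the knob; leave it
There are look-alikes about, which are no part of the job. What is shaped like the knob but pink or turquoise is not meant.

How it is judged (in metres and radians):
On the way, in this order (a step that is already met when the one before it is completed fails the run):
1. the knob is fully home on the bare spindle (tip within 2.5 mm of the end of the bore), the spindle not yet turned to the flame (distance between knob_bore_end and spindle_tip below 0.0025 m and angle between the x axis of knob and the x axis of spindle_tip, either way round below 0.6 rad and x of knob_nose in the frame of spindle_tip above 0.012 m and value of joint spindle_turn below 1.2 rad), for 0.1 s.
2. gripped, the knob is pushed in by more than 3.5 mm and turned to the large-flame stop (value of joint spindle_push above 0.0035 m and value of joint spindle_turn above 1.3 rad and contact force between the fingers and knob above 3 N), for 0.2 s.
At the end, for the whole second after the job is handed in: Spindle tip within 2.5 mm of the bore's end, knob and spindle x within 0.6 rad, same way round, tilt under 0.12 rad; spindle pushed in over 3.5 mm, turned beyond 1.30 rad; fingers on the knob with over 3 N; the other knobs within 0.15 rad of off; tins moved under 20 mm (all of step 2 and distance between knob_bore_end and spindle_tip below 0.0025 m and angle between the x axis of knob and the x axis of spindle_tip, either way round below 0.6 rad and x of knob_nose in the frame of spindle_tip above 0.012 m and angle between knob's own z axis and vertical below 0.12 rad and value of joint each of valve_a_knob, valve_b_knob below 0.15 rad and distance of each of tin_box, spice_tin from where it was at the start of the episode below 0.02 m); the arm keeps its last pose, push and grip.
It fails at once if one of the fitted knobs is turned on (value of joint any of valve_a_knob, valve_b_knob above 0.25 rad).
It fails at once if a tin is knocked away (distance of any of tin_box, spice_tin from where it was at the start of the episode above 0.03 m).
It also fails if it takes over 48 s, if anything falls off the work surface, if the arm or the gripper's body presses on something with over 40 N, if the wrist force passes 120 N, or if a joint passes its speed limit or range.

## Working session

There is one attempt and no reset: what is moved stays moved. The work goes in short steps, each a Python script; the robot and the scene stay as the last script left them, time stands still between calls to the robot, and variables do not carry over. Pictures are saved under pics/ and viewed, about 8 in all and at most 12, crops included, and the job is handed in when it is done.

```bash
mkdir -p pics; ls; python3 - <<'E'
from bench import arm, viewer
import cv2,numpy as np
np.set_printoptions(precision=4,suppress=True)
for n in("scene","side","wrist"):
    i=viewer.camera_info(n); print(n,i)
    p,d=viewer.snapshot(n); cv2.imwrite(f"pics/{n}0.png",p); np.save(f"pics/{n}0.npy",d)
print(arm.read_tool_pos(),arm.read_ee_rot(),arm.read_t(),arm.read_grip_width())
E
```

```text
pics
scene {'fx': 452.5593121273087, 'fy': 452.5593121273087, 'cx': 318.29033819600477, 'cy': 197.97608167563723, 'pose': array([[ -0.7219,  -0.3828,   0.5765,  32.0265],
       [ -0.6919,   0.4091,  -0.5949, 469.8895],
       [ -0.0081,  -0.8283,  -0.5602, 574.7164],
       [  0.    ,   0.    ,   0.    ,   1.    ]])}
side {'fx': 450.82912622848795, 'fy': 450.82912622848795, 'cx': 323.5523941008284, 'cy': 202.31669469001477, 'pose': array([[ -0.9988,   0.0255,  -0.0417, 597.4557],
       [  0.048 ,   0.3557,  -0.9334, 836.5761],
       [ -0.009 ,  -0.9343,  -0.3565, 416.7699],
       [  0.    ,   0.    ,   0.    ,   1.    ]])}
wrist {'fx': 309.70691628693146, 'fy': 309.70691628693146, 'cx': 311.4634213297184, 'cy': 196.60800826253657, 'hand_eye': array([[   0.001 ,   -0.3008,    0.9537, -143.304 ],
       [   0.0005,   -0.9537,   -0.3008,   76.4773],
       [   1.    ,    0.0008,   -0.0008,   -0.5961],
       [   0.    ,    0.    ,    0.    ,    1.    ]])}
[244.771  492.0749 230.6593] [-0.8633  1.3943  0.8625] 0.15 1.0006685630617822
```

View pics/scene0.png

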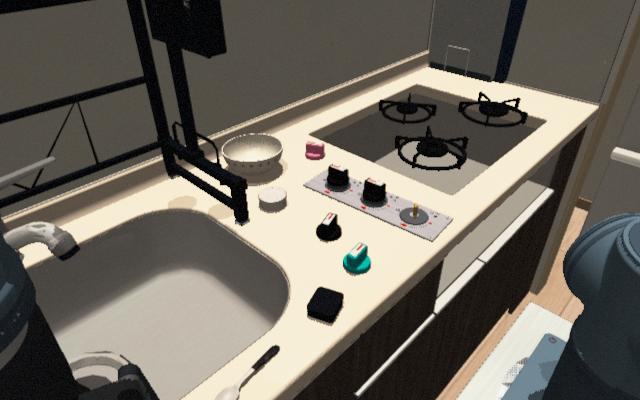

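View pics/wrist0.png

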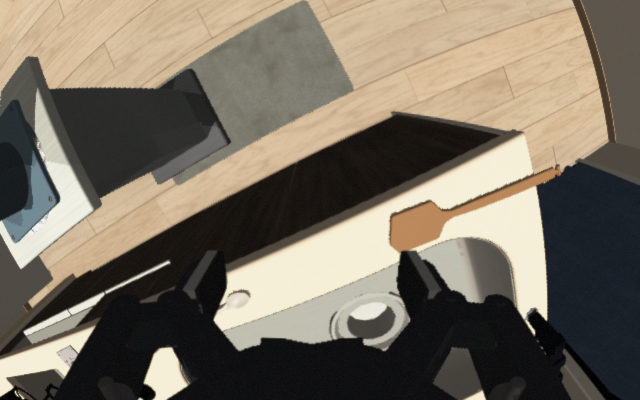

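Scene view. Knob candidates are black loose (329,227), turquoise (357,258), pink (315,149), and the fitted black ones (338,176) and (374,191). The black tin is at (325,304), the spice tin at (272,198) and the bare spindle at (416,211). By the description I choose the black one at (329,227). The wrist view shows only the sink and floor.

```bash
cat > h.py <<'E'
import cv2,numpy as np
from scipy.spatial.transform import Rotation as R
from bench import arm, viewer
np.set_printoptions(precision=3,suppress=True)
def cloud(n,d):
    i=viewer.camera_info(n); v,u=np.mgrid[0:400,0:640]
    P=np.stack([(u-i['cx'])/i['fx']*d,(v-i['cy'])/i['fy']*d,d],-1)
    return P@i['pose'][:3,:3].T+i['pose'][:3,3]
E
python3 - <<'E'
from h import *
p=cv2.imread('pics/scene0.png'); W=cloud('scene',np.load('pics/scene0.npy'))
for u,v in [(329,227),(333,216),(357,258),(315,149),(338,176),(374,191),(416,207),(416,212),(325,300),(272,192),(300,230),(240,200),(243,180),(446,232),(420,236),(305,185)]: print((u,v),W[v,u])
a=cv2.resize(p[150:250,260:460],None,fx=4,fy=4,interpolation=cv2.INTER_CUBIC)
s=cv2.imread('pics/side0.png')
cv2.imwrite('pics/c1.png',a); cv2.imwrite('pics/c2.png',s)
E
```

```text
(329, 227) [503.869 -46.245  33.468]
(333, 216) [518.423 -73.799  37.951]
(357, 258) [406.008 -13.621  34.034]
(315, 149) [ 759.238 -270.165   25.653]
(338, 176) [ 612.619 -194.442   38.721]
(374, 191) [ 517.278 -205.027   35.457]
(416, 207) [ 419.264 -220.387   32.29 ]
(416, 212) [ 417.8   -220.626   20.112]
(325, 300) [386.244  90.954  22.823]
(272, 192) [685.611 -58.201  27.788]
(300, 230) [568.439 -28.907   1.296]
(240, 200) [667.594  39.873  63.747]
(243, 180) [662.569  30.464 108.807]
(446, 232) [ 347.053 -225.631    2.512]
(420, 236) [ 377.556 -177.691    3.485]
(305, 185) [ 678.412 -152.78     5.267]
```

View pics/c1.png

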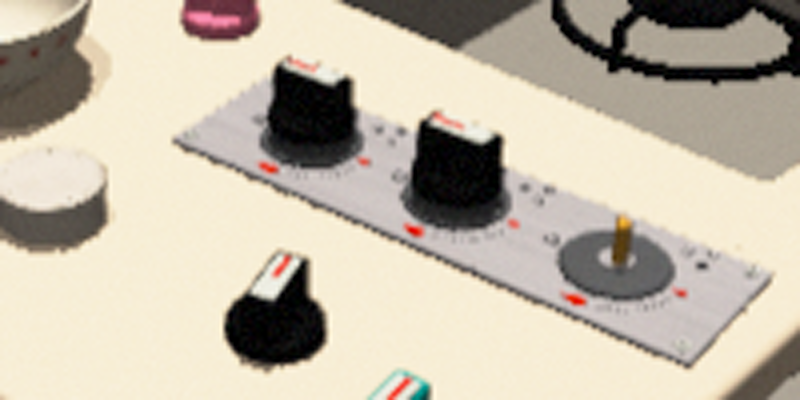

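View pics/c2.png

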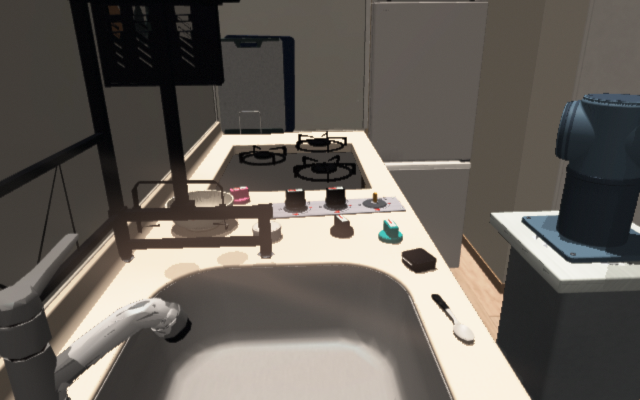

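The close crop confirms it. The black loose knob is at scene pixel (329,230), with the red line on its white top pointing up-right in the image, roughly world -y. The nearest valve, at (416,211), is bare. Next is a top view with the wrist camera.

```bash
cat >> h.py <<'E'
def rot(a):  # tool down, jaw axis z at yaw a
    z=np.array([np.cos(a),np.sin(a),0]);x=np.array([0,0,-1.]);return R.from_matrix(np.stack([x,np.cross(z,x),z],1)).as_rotvec()
def wshot(name):
    T=np.eye(4);T[:3,:3]=R.from_rotvec(arm.read_ee_rot()).as_matrix();T[:3,3]=arm.read_tool_pos()
    p,d=viewer.snapshot('wrist');i=viewer.camera_info('wrist');C=T@i['hand_eye']
    v,u=np.mgrid[0:400,0:640];x=(u-i['cx'])/i['fx'];y=(v-i['cy'])/i['fy'];r=np.hypot(x,y)+1e-9
    k=np.tan(np.minimum(r,1.5))/r;P=np.stack([x*k*d,y*k*d,d],-1)@C[:3,:3].T+C[:3,3]
    cv2.imwrite(f'pics/{name}.png',p);np.save(f'pics/{name}.npy',P);return p,P
E
python3 - <<'E'
from h import *
for a in (0,np.pi):
    for pos,das in (((420,-110,180),(0,)),((505,-55,14),(0,)),((418,-220,60),(1.5,2.1,3.2,3.5))):
        for da in das:
            print(a,pos,da,[None if q is None else np.array(q) for q in [arm.ik(list(pos),rot(a+da))]])
t=arm.read_t()
arm.reach([420,-110,180],rot(0)); print(arm.read_t()-t,arm.read_tool_pos(),arm.read_joints(),arm.read_wrist_force())
wshot('w1')
E
```

```text
0 (420, -110, 180) 0 [array([-0.514,  0.094,  1.873,  0.   ,  1.176, -0.514])]
0 (505, -55, 14) 0 [array([-0.328,  0.441,  1.889,  0.   ,  0.812, -0.328])]
0 (418, -220, 60) 1.5 [array([-0.721,  0.317,  1.936, -0.   ,  0.889, -2.221])]
0 (418, -220, 60) 2.1 [array([-0.721,  0.317,  1.936, -0.   ,  0.889, -2.821])]
0 (418, -220, 60) 3.2 [array([-0.721,  0.317,  1.936,  0.   ,  0.889,  2.362])]
0 (418, -220, 60) 3.5 [array([-0.721,  0.317,  1.936,  0.   ,  0.889,  2.062])]
3.141592653589793 (420, -110, 180) 0 [array([-0.514,  0.094,  1.873,  0.   ,  1.176,  2.627])]
3.141592653589793 (505, -55, 14) 0 [array([-0.328,  0.441,  1.889, -0.   ,  0.812,  2.813])]
3.141592653589793 (418, -220, 60) 1.5 [array([-0.721,  0.317,  1.936, -0.   ,  0.889,  0.92 ])]
3.141592653589793 (418, -220, 60) 2.1 [array([-0.721,  0.317,  1.936, -0.   ,  0.889,  0.32 ])]
3.141592653589793 (418, -220, 60) 3.2 [array([-0.721,  0.317,  1.936,  0.   ,  0.889, -0.78 ])]
3.141592653589793 (418, -220, 60) 3.5 [array([-0.721,  0.317,  1.936, -0.   ,  0.889, -1.08 ])]
2.25 [ 420.224 -109.422  180.076] [-0.513  0.093  1.872  0.     1.176 -0.514] [-1.03  -0.464 -0.453]
```

View pics/w1.png

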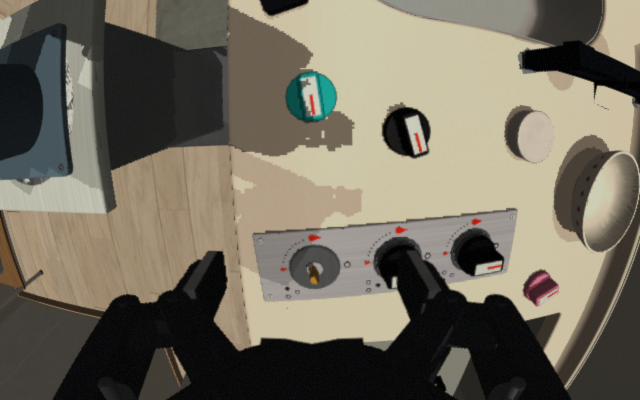

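Wrist view: black knob at (407,132) with its red line pointing down (world -y), turquoise at (312,97), bare spindle at (313,270). The red flame marks are on the robot's left side and the small flame on the near side, as described. Now the knob and plate poses from the cloud, plus a closer spindle view.

```bash
python3 - <<'E'
from h import *
p=cv2.imread('pics/w1.png').astype(int);P=np.load('pics/w1.npy')
v,u=np.mgrid[0:400,0:640]
box=lambda a,b,c,d:(u>=a)&(u<b)&(v>=c)&(v<d)
# knob
kb=box(375,440,98,165)
top=kb&(P[...,2]>32)&(P[...,2]<42); Q=P[top]; print('top n',len(Q),Q.mean(0))
print('knob bar',cv2.minAreaRect(Q[:,:2].astype(np.float32)))
red=kb&(p[...,2]>120)&(p[...,1]<90)&(p[...,0]<90);Q=P[red];print('red',len(Q),Q.mean(0),Q[:,:2].min(0),Q[:,:2].max(0))
c=np.cov(Q[:,:2].T);w,V=np.linalg.eigh(c);print('red dir',V[:,1])
sk=kb&(P[...,2]>8)&(P[...,2]<14);print('skirt circ',cv2.minEnclosingCircle(P[sk][:,:2].astype(np.float32)))
print('worktop z',np.median(P[box(330,360,180,205)][:,2]))
# spindle
s=box(285,345,250,300)&(P[...,2]>25)&(P[...,2]<40);Q=P[s];print('spindle',len(Q),Q.mean(0),Q.min(0),Q.max(0))
bz=box(280,350,235,300)&(P[...,2]>7)&(P[...,2]<12);print('bezel',bz.sum(),cv2.minEnclosingCircle(P[bz][:,:2].astype(np.float32)))
pl=box(240,530,200,310)&(P[...,2]>2.5)&(P[...,2]<7.);pl=cv2.morphologyEx(pl.astype(np.uint8),cv2.MORPH_OPEN,np.ones((3,3)))>0
print('plate',pl.sum(),np.median(P[pl][:,2]),cv2.minAreaRect(P[pl][:,:2].astype(np.float32)))
# flame marks
rd=box(270,500,200,250)&(p[...,2]>120)&(p[...,1]<90)&(p[...,0]<90)
n,l,st,ce=cv2.connectedComponentsWithStats(rd.astype(np.uint8))
for i in range(1,n):
    if st[i,4]>12: print('flame',ce[i],st[i,4],P[l==i].mean(0))
E
```

```text
top n 895 [518.934 -60.651  36.429]
knob bar ((519.8031616210938, -60.944183349609375), (20.290117263793945, 46.547550201416016), 20.079713821411133)
red 37 [522.99  -68.773  37.46 ] [518.992 -77.088] [526.736 -60.56 ]
red dir [-0.335  0.942]
skirt circ ((519.90380859375, -60.9559440612793), 25.969900131225586)
worktop z 0.7745892706114716
spindle 88 [ 422.954 -218.908   32.624] [ 418.811 -224.817   25.258] [ 427.845 -214.304   36.354]
bezel 1740 ((422.4963073730469, -223.364990234375), 56.18418502807617)
plate 10305 5.687577340434814 ((522.9715576171875, -211.5445556640625), (336.4754333496094, 97.46955108642578), 4.844737529754639)
flame [475.378 221.324] 37 [ 621.187 -165.072    5.875]
flame [399.571 229.762] 42 [ 521.61  -173.383    6.067]
flame [312.75  237.375] 48 [ 421.831 -181.86     6.037]
```

All of it fits the given sizes (bar 20.3×46.5, skirt r 26, plate 336×97, plate top z 5.7):
- **Knob:** (519.8, -60.9), yaw about -69.9°.
- **Plate:** yaw 4.84°, which puts the spindle at (423.3, -220.0).

Next is a close view from straight above the spindle to get its flat.

```bash
python3 - <<'E'
from h import *
arm.reach([423,-146,45],rot(np.pi)); print(arm.read_tool_pos(),arm.read_joints(),arm.read_t())
p,P=wshot('w2')
m=np.hypot(P[...,0]-423,P[...,1]-220*-1*-1)<0 
m=(np.hypot(P[...,0]-423.3,P[...,1]+220)<14)&(P[...,2]>30)&(P[...,2]<40)
Q=P[m];print(m.sum(),Q.mean(0),Q.min(0),Q.max(0))
vv,uu=np.where(m);print(uu.min(),uu.max(),vv.min(),vv.max())
c=int(uu.mean()),int(vv.mean())
cr=p[max(c[1]-35,0):c[1]+35,c[0]-50:c[0]+50]
mk=(m[max(c[1]-35,0):c[1]+35,c[0]-50:c[0]+50]*255).astype(np.uint8)
cv2.imwrite('pics/w2c.png',np.hstack([cv2.resize(cr,(400,280),interpolation=cv2.INTER_CUBIC),cv2.resize(cv2.merge([mk]*3),(400,280))]))
E
```

```text
[ 423.127 -146.001   45.1  ] [-0.582  0.305  2.008  0.     0.829  2.559] 5.0417
348 [ 422.697 -221.131   34.664] [ 418.041 -226.373   31.725] [ 428.422 -214.783   37.106]
301 322 97 120
```

View pics/w2c.png

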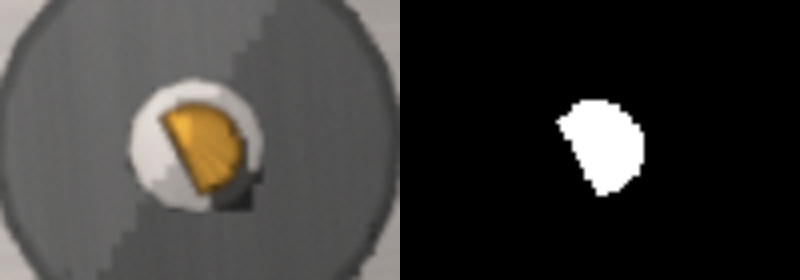

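The D is clear: its flat faces image-left and slightly down, which is world +x turned towards +y. I'll fit the D numerically.

```bash
python3 - <<'E'
from h import *
from scipy.optimize import differential_evolution as DE
P=np.load('pics/w2.npy')
reg=np.hypot(P[...,0]-423.3,P[...,1]+220)<30
vv,uu=np.where(reg)
i=viewer.camera_info('wrist')
# rays intersected with z=34.5 plane (all pixels near)
T=np.eye(4);T[:3,:3]=R.from_rotvec(arm.read_ee_rot()).as_matrix();T[:3,3]=arm.read_tool_pos();C=T@i['hand_eye']
v,u=np.mgrid[80:140,280:345];x=(u-i['cx'])/i['fx'];y=(v-i['cy'])/i['fy'];r=np.hypot(x,y)+1e-9;k=np.tan(r)/r
D=np.stack([x*k,y*k,np.ones_like(x)],-1)@C[:3,:3].T;X=C[:3,3]+D*((34.5-C[2,3])/D[...,2])[...,None]
m=((P[...,2]>30)&(P[...,2]<40))[80:140,280:345]
def mod(q,s=.25):
    dx=X[...,0]-q[0];dy=X[...,1]-q[1];e=dx*np.cos(q[2])+dy*np.sin(q[2])
    return np.clip(.5+(q[3]-np.hypot(dx,dy))/s,0,1)*np.clip(.5+(2.5-e)/s,0,1)
f=lambda q:np.abs(mod(q)-m).sum()
b=DE(f,[(417,429),(-227,-214),(-.5,1.5),(5,6.8)],seed=1,tol=1e-8);print(b.x,b.fun,m.sum())
print('spindle_turn',b.x[2]-np.deg2rad(4.845), 'plate-derived centre 423.3,-220.0')
E
```

```text
[ 423.812 -220.562    0.505    5.99 ] 17.722388748443514 348
spindle_turn 0.4206483642370627 plate-derived centre 423.3,-220.0
```

Spindle is at about (423.5, -220.3) with yaw 0.505, so turn 0.42, inside the stated 0.15–0.65. The two views, half a turn apart, agree to 0.6 mm. Next I measure the knob close up and grasp it.

```bash
python3 - <<'E'
from h import *
a=-1.22-np.pi/2; ty=np.array([-np.sin(a),np.cos(a)]); c0=np.array([519.8,-60.9])
arm.reach([*(c0-70*ty),65],rot(a))
p,P=wshot('w3')
d=np.hypot(P[...,0]-c0[0],P[...,1]-c0[1])
m=(d<32)&(P[...,2]>31)&(P[...,2]<42); m=cv2.morphologyEx(m.astype(np.uint8),cv2.MORPH_OPEN,np.ones((3,3)))>0
b=cv2.minAreaRect(P[m][:,:2].astype(np.float32)); z=np.median(P[m][:,2])
red=m&(p[...,2]>120)&(p[...,1]<90)&(p[...,0]<90); rm=P[red].mean(0)
sk=(d<32)&(P[...,2]>8)&(P[...,2]<14)
print('bar',b,'z',z,'red',rm,red.sum(),'skirt',cv2.minEnclosingCircle(P[sk][:,:2].astype(np.float32)))
c=np.array(b[0]); bx=cv2.boxPoints(b); e=[bx[1]-bx[0],bx[2]-bx[1]]; L=max(e,key=np.linalg.norm)
yaw=np.arctan2(L[1],L[0]); 
if L@(rm[:2]-c)<0: yaw+=np.pi
yaw=(yaw+np.pi)%(2*np.pi)-np.pi
print('c',c,'yaw',yaw)
assert np.hypot(*(c-c0))<2.5 and abs(yaw+1.22)<.08 and 33<z<40
a=yaw-np.pi/2
arm.set_gripper(0.65)
arm.reach([*c,70],rot(a))
print(arm.servo_line([*c,13],feed=60,max_force=6),arm.read_tool_pos())
arm.set_gripper(0.0,f_grip=60)
print('w',arm.read_grip_width(),arm.read_wrist_force(),arm.read_wrist_torque())
arm.servo_line([*c,75],feed=80)
print(arm.read_grip_width(),arm.read_wrist_force(),arm.read_joints(),arm.read_t())
np.savez('st.npz',yaw=yaw,c=c)
E
```

```text
bar ((520.4869384765625, -61.424293518066406), (20.116168975830078, 45.77436447143555), 19.06587791442871) z 36.77255625340257 red [522.998 -68.316  37.491] 163 skirt ((520.5472412109375, -61.17060089111328), 26.010211944580078)
c [520.487 -61.424] yaw -1.2380347
False [520.848 -61.577  13.33 ]
w 0.22277432769399527 [-0.184  0.456  4.388] [0.074 0.021 0.045]
0.22508878467904894 [-0.035 -0.605 -2.025] [-0.331  0.373  1.799 -0.     0.971  2.478] 9.0833
```

```bash
python3 - <<'E'
from h import *
a=0.505-np.pi/2
arm.reach([423.5,-220.3,75],rot(a)); print(arm.read_joints(),arm.read_t())
arm.servo_line([423.5,-220.3,52],feed=60)
f0=np.array(arm.read_wrist_force())
r=arm.servo_line([423.5,-220.3,31],feed=15,max_force=5)
print(r,arm.read_tool_pos(),np.array(arm.read_wrist_force())-f0,arm.read_wrist_torque(),arm.read_grip_width(),arm.read_t())
for n in('side','scene'):
    p,_=viewer.snapshot(n);cv2.imwrite(f'pics/{n}1.png',p)
E
```

```text
[-0.714  0.302  1.909  0.     0.93   0.353] 10.925
True [ 424.444 -220.383   44.542] [2.371 0.89  4.243] [ 0.153 -0.364 -0.007] 0.2246285999447184 12.15
```

It stopped at z 44.5, with the underside about 3 mm below the tip and a side load towards +x. So the bore has probably started onto the spindle, slightly off-centre. I'll continue with lateral compliance.

```bash
python3 - <<'E'
from h import *
f0=np.array([0,0,0]);xy=np.array([424.4,-220.2]);z=45.5
arm.servo_line([*xy,z],feed=30)
for k in range(14):
    z-=1.2
    arm.servo_line([*xy,z],feed=25)
    f=np.array(arm.read_wrist_force());t=arm.read_tool_pos()
    print(k,z,xy,t,f,np.array(arm.read_wrist_torque()))
    if z<31 or f[2]>14: break
    g=f[:2].copy(); n=np.hypot(*g)
    if n>1: xy=xy+g/n*min(0.25*n,0.8)
print(arm.read_t(),arm.read_grip_width())
E
```

```text
0 44.3 [ 424.4 -220.2] [ 424.519 -220.249   44.305] [1.407 0.327 2.734] [ 0.174 -0.359 -0.009]
1 43.099999999999994 [ 424.752 -220.118] [ 424.649 -219.645   42.628] [ 3.397  2.563 -2.381] [ 0.305 -0.643 -0.025]
2 41.89999999999999 [ 425.39  -219.636] [ 424.802 -219.322   41.423] [ 0.987  0.186 -3.405] [ 0.11  -0.257 -0.015]
3 40.69999999999999 [ 425.637 -219.59 ] [ 425.174 -219.475   40.443] [ 0.353  1.16  -2.369] [ 0.028 -0.018 -0.018]
4 39.499999999999986 [ 425.725 -219.3  ] [ 425.515 -219.214   39.363] [-1.816 -0.187 -3.055] [ 0.103  0.114 -0.003]
5 38.29999999999998 [ 425.271 -219.346] [ 425.266 -219.396   38.261] [-0.287  1.267 -2.133] [0.1   0.022 0.046]
6 37.09999999999998 [ 425.199 -219.03 ] [ 425.259 -219.065   37.063] [-0.765 -0.373 -2.375] [0.025 0.008 0.03 ]
7 35.89999999999998 [ 425.199 -219.03 ] [ 425.202 -219.027   35.846] [ 0.19  -0.989 -2.435] [0.008 0.025 0.028]
8 34.699999999999974 [ 425.247 -219.277] [ 425.201 -219.268   34.606] [ 0.654  0.3   -1.923] [-0.072  0.001 -0.018]
9 33.49999999999997 [ 425.247 -219.277] [ 425.221 -219.256   33.428] [ 0.754  0.324 -2.344] [0.067 0.004 0.006]
10 32.29999999999997 [ 425.247 -219.277] [ 425.231 -219.264   32.226] [ 0.083  0.236 -3.254] [0.012 0.01  0.003]
11 31.09999999999997 [ 425.247 -219.277] [ 425.259 -219.268   31.031] [-0.799  0.154 -2.61 ] [ 0.027 -0.061  0.026]
12 29.89999999999997 [ 425.247 -219.277] [ 425.353 -219.354   29.973] [ 0.327  0.175 -1.405] [-0.004  0.022  0.01 ]
15.75 0.22325875114225788
```

It slides in freely with the torques vanishing. Now I push against the spring and watch the force profile.

```bash
python3 - <<'E'
from h import *
xy=[425.25,-219.27];z=29.9
while z>23.4:
    z-=.6
    arm.servo_line([*xy,z],feed=15); arm.sleep(.1)
    f=np.array(arm.read_wrist_force());t=arm.read_tool_pos()
    print(round(z,1),t,f,np.array(arm.read_wrist_torque()))
    if f[2]>15: break
print(arm.read_t(),arm.read_grip_width())
E
```

```text
29.3 [ 425.332 -219.358   29.433] [-0.497  0.414  0.471] [0.062 0.076 0.014]
28.7 [ 425.343 -219.361   28.778] [-0.564  0.28   1.109] [0.069 0.038 0.043]
28.1 [ 425.357 -219.352   28.17 ] [-0.883  0.266  2.863] [0.028 0.06  0.074]
27.5 [ 425.336 -219.373   27.571] [0.022 0.179 1.85 ] [ 0.035  0.029 -0.002]
26.9 [ 425.328 -219.335   26.938] [ 0.121 -0.083  3.715] [0.038 0.001 0.022]
26.3 [ 425.31  -219.336   26.349] [-0.151 -0.749  2.949] [ 0.022 -0.009  0.026]
25.7 [ 425.338 -219.351   25.764] [ 0.142 -1.012  4.472] [-0.003  0.02   0.017]
25.1 [ 425.316 -219.338   25.145] [-0.076  0.1    4.956] [ 0.023  0.007 -0.023]
24.5 [ 425.351 -219.338   24.759] [-1.273  0.222  6.631] [ 0.054  0.092 -0.018]
23.9 [ 425.421 -219.398   24.672] [-0.641  1.653 12.679] [0.21  0.39  0.059]
23.3 [ 425.501 -219.493   24.54 ] [-3.4    1.853 17.732] [ 0.291  0.538 -0.014]
19.6 0.21976663299947333
```

Spring felt and bottomed at z≈24.7. The TCP sits 2.0 mm from the spindle along the bar (+x), so I follow that offset while turning with the push held, watching the torque for the stop.

```bash
python3 - <<'E'
from h import *
S=np.array([423.5,-220.3]);corr=np.zeros(2);z=23.9;yaw=.505
while yaw<2.0:
    yaw+=.12
    xy=S+2.0*np.array([np.cos(yaw),np.sin(yaw)])+corr
    arm.servo_line([*xy,z],feed=25,ori=rot(yaw-np.pi/2))
    f=np.array(arm.read_wrist_force());m=np.array(arm.read_wrist_torque());t=arm.read_tool_pos()
    M=R.from_rotvec(arm.read_ee_rot()).as_matrix();ya=np.arctan2(M[1,2],M[0,2])+np.pi/2
    print(round(yaw,3),round(ya,3),t,f,m,round(arm.read_t(),2))
    n=np.hypot(*f[:2])
    if n>2: corr+=f[:2]*.06
    if yaw>1.7 and abs(m[2])>.5 or n>25 or f[2]<5 or f[2]>40: break
print(arm.read_t(),arm.read_grip_width())
E
```

```text
0.625 0.626 [ 425.368 -219.217   24.647] [-1.327  2.683 12.707] [ 0.24   0.22  -0.012] 19.87
0.745 0.745 [ 425.373 -218.99    24.689] [-0.248  0.688 11.819] [ 0.213  0.137 -0.03 ] 20.13
0.865 0.866 [ 425.219 -218.775   24.656] [-0.211  1.392 12.285] [ 0.296  0.089 -0.004] 20.4
0.985 0.985 [ 425.125 -218.644   24.68 ] [-0.567  1.841 11.57 ] [ 0.306  0.047 -0.044] 20.67
1.105 1.105 [ 424.961 -218.476   24.682] [ 0.935  2.839 10.763] [ 0.349 -0.023 -0.015] 20.93
1.225 1.225 [ 424.809 -218.34    24.677] [ 0.767  1.288 11.468] [ 0.31   0.055 -0.022] 21.2
1.345 1.345 [ 424.661 -218.213   24.695] [ 0.284  1.564 11.521] [ 0.302  0.05  -0.007] 21.47
1.465 1.465 [ 424.423 -218.116   24.672] [ 0.267  1.183 10.676] [ 0.354 -0.119  0.022] 21.73
1.585 1.585 [ 424.232 -218.074   24.683] [ 0.853  1.685 11.189] [ 0.413 -0.082  0.016] 22.0
1.705 1.705 [ 423.991 -218.02    24.692] [ 1.234  2.037 11.007] [ 0.411 -0.167 -0.003] 22.27
1.825 1.825 [ 423.744 -217.867   24.657] [-0.002  3.845 12.345] [ 0.486 -0.066  0.026] 22.53
1.945 1.945 [ 423.189 -217.598   24.649] [-0.513  2.762 11.765] [ 0.413  0.062 -0.053] 22.8
2.065 2.065 [ 422.745 -217.555   24.644] [-1.371  1.729 13.614] [ 0.42   0.216 -0.107] 23.07
23.0667 0.22116697441138694
```

The torque begins to rise (-0.05 to -0.11 N·m) beyond the expected 1.86, which fits the stop. I'll nudge slightly further to see the torque climb, then look.

```bash
python3 - <<'E'
from h import *
t=np.array(arm.read_tool_pos());yaw=2.065;S=np.array([423.35,-219.5])
for d in(.05,.05,):
    yaw+=d
    xy=S+2.0*np.array([np.cos(yaw),np.sin(yaw)])
    arm.servo_line([*xy,23.9],feed=15,ori=rot(yaw-np.pi/2)); arm.sleep(.15)
    print(yaw,arm.read_tool_pos(),arm.read_wrist_force(),arm.read_wrist_torque(),arm.read_grip_width())
print(arm.read_t())
p,P=wshot('w4'); q,_=viewer.snapshot('scene')
cv2.imwrite('pics/f.png',np.hstack([cv2.resize(p[180:330,210:410],(400,300),interpolation=cv2.INTER_CUBIC),cv2.resize(q[160:250,340:460],(400,300),interpolation=cv2.INTER_CUBIC)]))
E
```

```text
2.1149999999999998 [ 422.461 -217.644   24.626] [-2.104  2.556 12.655] [ 0.435  0.234 -0.05 ] 0.22168607533470855
2.1649999999999996 [ 422.332 -217.681   24.631] [-1.457  1.794 13.881] [ 0.453  0.241 -0.183] 0.22124314080209256
23.8667
```

View pics/f.png

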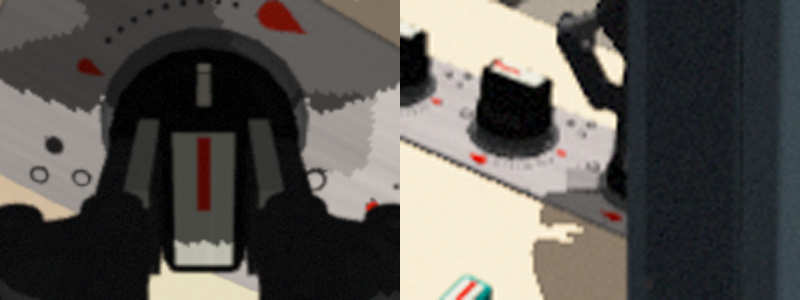

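The knob is upright between the pads, with the red line pointing image-up (+x), past the large flame. The neighbouring knob is still at off. I'll measure the knob's actual yaw, because the commanded yaw exceeds the expected stop.

```bash
python3 - <<'E'
from h import *
p=cv2.imread('pics/w4.png').astype(int);P=np.load('pics/w4.npy')
v,u=np.mgrid[0:400,0:640];b=(u>290)&(u<335)&(v>235)&(v<325)
red=b&(p[...,2]>70)&(p[...,1]<50)&(p[...,0]<50);Q=P[red];w,V=np.linalg.eigh(np.cov(Q[:,:2].T));d=V[:,1]
print('red',len(Q),Q.mean(0),d,np.arctan2(d[1],d[0])%np.pi)
print('z by row', [(r,P[r,311].round(1)) for r in range(200,325,8)])
top=b&(np.abs(P[...,2]-np.median(Q[:,2]))<3);top=cv2.morphologyEx(top.astype(np.uint8),cv2.MORPH_OPEN,np.ones((3,3)))>0
print(cv2.minAreaRect(P[top][:,:2].astype(np.float32)),top.sum())
E
```

```text
red 242 [ 418.56  -212.963   48.648] [-0.565  0.825] 2.170919906837113
z by row [(200, array([ 408.1, -197.7,   10.2])), (208, array([ 408.6, -198.4,   20.5])), (216, array([ 410.4, -201. ,   23.6])), (224, array([ 409.8, -200.1,   36.7])), (232, array([ 410.2, -200.7,   43.9])), (240, array([ 411.6, -202.8,   46.8])), (248, array([ 413.5, -205.6,   47.8])), (256, array([ 415.7, -208.9,   47.7])), (264, array([ 418. , -212.3,   47.8])), (272, array([ 420.1, -215.3,   48.7])), (280, array([ 422.8, -219.3,   47.8])), (288, array([ 424.7, -222.2,   49.3])), (296, array([ 427.7, -226.6,   48.3])), (304, array([ 430.8, -231.2,   47.4])), (312, array([ 433.2, -234.8,   48.2])), (320, array([ 458.6, -272.7,    0.7]))]
((423.2791748046875, -219.5332489013672), (19.171695709228516, 44.97380828857422), 32.368160247802734) 3245
```

The knob's yaw of about 2.15 is about 0.3 rad beyond the expected contact at 1.86. It sits on a soft stop with torque rising since 1.86. The bar top is level (47.7–48.2 mm along it), and its height matches a knob fully home and pushed in. I'll back off to 1.96, which keeps the knob–spindle angle well inside 0.6 with the spindle still at its stop, then re-check and hand in.

```bash
python3 - <<'E'
from h import *
S=np.array([423.35,-219.6])
for yaw in(2.06,1.96):
    xy=S+2.0*np.array([np.cos(yaw),np.sin(yaw)])
    arm.servo_line([*xy,23.8],feed=15,ori=rot(yaw-np.pi/2))
arm.sleep(.5)
for k in range(4):
    arm.sleep(.1);print(arm.read_tool_pos(),arm.read_wrist_force(),arm.read_wrist_torque(),arm.read_grip_width())
p,P=wshot('w5');v,u=np.mgrid[0:400,0:640]
b=(u>290)&(u<335)&(v>235)&(v<315)&(np.abs(P[...,2]-48)<2.5);b=cv2.erode(b.astype(np.uint8),np.ones((5,5)))>0
Q=P[b];A=np.c_[Q[:,:2]-Q[:,:2].mean(0),np.ones(len(Q))];print('plane',np.linalg.lstsq(A,Q[:,2],rcond=None)[0],len(Q))
r=(p[...,2].astype(int)>70)&(p[...,1]<50)&(p[...,0]<50)&b;V=np.linalg.eigh(np.cov(P[r][:,:2].T))[1][:,1];print('yaw',np.arctan2(V[1],V[0])%np.pi)
print(arm.read_t())
arm.close_job()
E
```

```text
[ 422.905 -217.53    24.62 ] [-0.587  3.726 14.922] [ 0.5    0.167 -0.064] 0.22164333273341968
[ 422.914 -217.545   24.618] [-0.644  2.25  13.547] [ 0.556  0.136 -0.023] 0.22181975573873047
[ 422.91  -217.57    24.636] [-0.9    3.715 12.667] [ 0.5    0.135 -0.026] 0.22210770395701873
[ 422.917 -217.56    24.644] [-0.581  2.815 13.71 ] [0.564 0.173 0.002] 0.22461824558899304
plane [ 0.003 -0.003 48.132] 2572
yaw 1.9827848256451797
25.425
the job is handed in; nothing more can be done
```

I fitted the black knob on the bare spindle nearest the robot, pushed it right in and turned it anticlockwise to the large-flame stop. I handed the job in at 25.4 s, still gripping it. `close_job` gives no verdict, and I couldn't read the spindle joints directly; their state is inferred from pose, force and torque.

**Last checks:**
- **Push:** about 13.5 N downward at TCP z 24.6 mm. The spring took up from about 29.5 mm, so the spindle is pushed in by about 4.5–5 mm.
- **Fit:** the bar top is level (tilt about 0.004 rad) at 48.1 mm, which matches a knob fully home and pushed in.
- **Grip:** the opening stayed steady at 0.22, the width of the bar, with 60 N of grip.
- **Turn:** the knob's yaw measured 1.98 rad and the spindle's stop is at about 1.66. The knob therefore leads the spindle by about 0.3 rad, inside the 0.6 limit.
- **Other items:** in the last scene picture the middle knob was at off. The far knob and the tins were not measured again, but nothing was moved near them.

**What disagreed:**
- **Offset grip:** the knob sat about 2 mm off-centre along its bar in the grip. The first insertion stopped on a side load, and I corrected it by following the force.
- **Soft stop:** the knob could be turned to about 2.16 rad with only about 0.18 N·m of resistance, so the stop felt softer than expected. I backed off to 1.96 rad for a safe angle between knob and spindle. The torque there was close to zero, so the spindle may be resting at its stop rather than being pressed hard against it.

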